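# Ring for a colleague and hold out the laundry paddle from the hooded bin

### The job

Ring the counter bell by pressing its plunger right down to its stop, so that a colleague comes for the laundry paddle. Then take the wooden paddle out of the half-hooded bin (it is too long to come out level, so tilt it blade end first through the opening) and finish while still holding it still in the gripper, the whole paddle a good hand's breadth above the bin's top edge and touching nothing else, ready to be taken. Leave the other things on the counter where they are.

Things in the scene. Friction and masses are not known exactly. Their poses are not given: they have to be found in the camera images.
- bin: Grey plastic storage bin fixed to the counter, 372 x 182 mm outside, 100 mm high, walls and floor 6 mm. Origin: centre of its underside; x along its length, away from the hood and the robot; z up. Two cross ribs inside (6 mm thick, at x = -130 and +65 mm, tops 40 mm above the counter) carry the paddle.
- bin_hood_edge (a point): Middle of the free edge of the bin's fixed green hood, upper face (x = -40 mm, y = 0, 100 mm up in the bin's frame). The hood plate, 6 mm thick, covers the bin's top from its near end (x = -186 mm) to here; the opening runs from here to the far wall (x = -40 to +180 mm) and is 170 mm wide.
- paddle: Loose beech laundry paddle, 320 mm long, about 0.13 kg, lying lengthwise on the bin's ribs, handle end under the hood. Origin: mid-length, underside (40 mm above the counter at the start); x towards the blade (at the bin's open end), z up. Handle 20 wide, 16 thick, x = -160 to +85 mm, red band at -130; blade 46 wide, 10 thick, x = +85 to +160 mm, 3 mm above the underside.
- paddle_grip (a point): Point in the middle of the handle's section at x = +20 mm, 8 mm above the underside, near the centre of mass (x = about +12 mm): a good place to grip across the 20 mm width.
- paddle_tip (a point): Blade end of the paddle, mid-thickness (x = +160 mm).
- paddle_tail (a point): Handle end of the paddle, mid-thickness (x = -160 mm), under the hood at the start.
- bell: Counter bell screwed down: black base 90 mm across, steel dome up to 46 mm high. Origin: centre of its underside. It stands to the left or the right of the bin; the stain can stands on the other side.
- bell_top (a point): Centre of the top face of the bell's brass plunger head (26 mm across, 8 mm thick), 64 mm above the counter when up; it moves down with the head.
- bell_plunger (a joint): How far the bell's plunger is pressed, m: 0 up, 0.008 at its stop. A spring returns it; it takes about 1.6 N to start and 4.8 N to hold it at the stop.
- stain_can: Loose can with an orange label, 60 mm across, 115 mm high. Origin: centre of its underside.
- scoop_cup: Loose white plastic mug, 72 mm across, 75 mm high, on the left. Origin: centre of its underside.
- powder_jar: Loose clear jar with grey cap, 70 mm across, 85 mm high, on the right. Origin: centre of its underside.
Not all that is in view belongs to the job. What is shaped like the stain_can but red is not meant.

How it is judged (in metres and radians):
On the way, in this order (a step that is already met when the one before it is completed fails the run):
1. the bell's plunger is pressed to its stop (value of joint bell_plunger above 0.0068 m), for 0.05 s.
2. the gripped paddle comes through the opening blade first, its handle end still below the bin's top (height (world z) of paddle_tip above 0.11 m and height (world z) of paddle_tail below 0.1 m and contact force between the fingers and paddle above 0.5 N), for 0.05 s.
3. the whole paddle is out, above the bin's top edge (height (world z) of each of paddle_tip, paddle_tail above 0.13 m), for 0.2 s.
At the end, for the whole second after the job is handed in: Both ends of the paddle are more than 30 mm above the bin's top edge (130 mm above the counter), the fingers hold it (over 1 N), it is still (under 0.03 m/s and 0.2 rad/s), it touches no bin, bell or bystander, and the bell's plunger is up again (all of step 3 and contact force between the fingers and paddle above 1 N and linear speed of paddle below 0.03 m/s and angular speed of paddle below 0.2 rad/s and value of joint bell_plunger below 0.003 m and contact force between paddle and bin below 0.1 N and contact force between paddle and stain_can below 0.1 N and contact force between paddle and scoop_cup below 0.1 N and contact force between paddle and powder_jar below 0.1 N and contact force between paddle and bell below 0.1 N); the arm keeps its last pose, push and grip.
It fails at once if another thing on the counter is moved by more than 30 mm or tipped over (distance of any of stain_can, scoop_cup, powder_jar from where it was at the start of the episode above 0.03 m or angle between any of stain_can, scoop_cup, powder_jar's own z axis and vertical above 0.5 rad).
It also fails if it takes over 48 s, if anything falls off the work surface, if the arm or the gripper's body presses on something with over 40 N, if the wrist force passes 120 N, or if a joint passes its speed limit or range.

### The arm

A 6-joint arm with a two-finger parallel gripper is mounted at the origin on the work surface. World frame = base frame: x ahead of the robot, y to its left, z up, the work surface at z = 0. Lengths are in mm, angles in rad, forces in N, time in s.
With the tool pointing down it reaches from about 350 to 775 mm from the base axis. Payload 7.3 kg.
Tool frame: the origin (TCP) lies at the very end of the fingers, on their centre line; the grasp point (between the pads) lies bot.grip_point_offset behind it (bot.grip_point_offset is the distance from the TCP to the grasp point, in mm); z points along the fingers, y is the line along which they close (so a half turn about z gives the same grasp; the last joint's range is limited). The gripper opens to 92 mm and grips with 3 to 60 N. Pads are 19 mm wide; open, the fingers measure 130 mm over their backs; the gripper's body (75 mm by 190 mm) begins 47 mm behind the grasp point.
Start: joints at [1.044, 0.342, 1.524, -0, 1.275, -0.146], TCP at [195.11, 487.419, 226.741] pointing down, gripper open.
Joint ranges: [-2.53, 2.53], [-0.77, 2.02], [0.04, 2.7], [-1, 4.14], [0.28, 2.66], [-3.11, 3.11]. Speed limits (rad/s): [2.57, 2.57, 3.14, 3.14, 3.14, 3.14].

### API

Orientations are given as [roll, pitch, yaw] about the fixed x, y, z axes, in that order (R = Rz(yaw) Ry(pitch) Rx(roll)).
In Python, from plant import bot gives the robot as it stands. The module is installed in compiled form; this text tells all that it offers.
- The arm moves only by the tool carry_out, never from a script. Its argument "plan" is a list of rows, each an object of numbers: "tx", "ty", "tz": the shift along the world's x, y, z in mm; "rx", "ry", "rz": the turn, a rotation vector about the world's x, y, z in rad. A call has 1 to 12 rows; each row shifts and turns the commanded pose from where the row before left it; what a row does not reach is not made up. A row lasts 1/10 s, in which the tool goes at most 50 mm and 8.59 degrees, less where a joint would pass 70% of its speed; a pose out of reach is approached as far as the arm can. A call with a gripper value outside its range is refused whole. "gripper" is the closure, from 0 (fully open) to 1 (shut), set as the call begins (left out, the last holds). The fingers move at their own pace and stop on an object; the grip force is fixed at half the most. Time passes only in rows, so rows that do not move let the fingers close. It gives the time, the measured TCP pose, the force, the opening and the grip force at its end, in the units of the state.
- bot.get_obs(): the state, without advancing time (a new reading comes with each control period).
- bot.capture(name): name is "scene" or "top" or "wrist"; returns the picture (420x560x3 uint8, red, green, blue); there is no depth.
- bot.camera_model(name): a dict with "camera_matrix" (3x3 intrinsics, pixels), "R" (3x3) and "t" (3): a world point X has camera coordinates R X + t. Camera axes: x right, y down, z forward; pixel columns grow to the right and rows downward; lengths in mm; the calibration is good to about 2 mm. The wrist camera is an equidistant fisheye: a pixel r from the principal point sees the ray r / f radians off the axis. A picture is of the moment at which its call begins: read the wrist's pose just before it. camera_model takes no time and is no camera call; for the wrist camera it gives the pose at the moment of the call.
- bot.close_job(): hands the job in; it is judged then, once.
The state is a dict: "time": time; "joint_positions": joint angles; "dq": joint speeds; "tau": joint torques, N m; "tool_pos": TCP position; "tcp_rot": TCP orientation; "contact_force": force on the tool from outside, world axes, zero at the start; "moment": the same for the moment, N m; "grip_width": finger opening in mm; "finger_force": force on a finger pad.
Only numpy, scipy, OpenCV 4.12 (cv2) and the standard library are available. Lean on these libraries where they do the work, as an engineer would, in place of code of your own. Each camera call takes 0.05 s, during which the arm holds its last target. There are 200 camera calls.

## Working session

There is one attempt and no reset: what is moved stays moved. The work goes in short steps, Python scripts to look and compute and a tool call to move; the robot and the scene stay as the last step left them, time stands still between calls to the robot, and variables do not carry over. Pictures are saved under pics/ and viewed, at most 10 in all, crops included, and the job is handed in when it is done.

Besides the shell and the picture viewer there is one more tool, called after ">>>" as name(argument=value, ...), one argument or row to a line, values as JSON. carry_out: Moves the arm, as the interface text tells. Its arguments: {"type":"object","properties":{"plan":{"type":"array"},"gripper":{"type":"number"}},"required":["plan"]}

```bash
mkdir -p pics; python3 - <<'E'
from plant import bot
import cv2, numpy as np
o=bot.get_obs(); print({k:np.round(v,3).tolist() for k,v in o.items()}, bot.grip_point_offset)
for n in ["scene","top"]:
    m=bot.camera_model(n); print(n,{k:np.round(v,3).tolist() for k,v in m.items()})
    cv2.imwrite(f"pics/{n}0.png",bot.capture(n)[:,:,::-1])
E
```

```text
{'time': 0.0, 'joint_positions': [1.044, 0.343, 1.525, -0.0, 1.275, -0.146], 'dq': [0.001, 0.002, 0.001, -0.001, 0.002, 0.0], 'tau': [-0.002, -43.123, -24.422, 0.071, 0.056, -0.0], 'tool_pos': [194.882, 487.033, 226.035], 'tcp_rot': [-3.14, -0.0, 2.761], 'contact_force': [0.465, 0.66, -0.164], 'moment': [0.005, 0.007, -0.005], 'finger_force': 0.0, 'grip_width': 91.75} 18.8
scene {'camera_matrix': [[478.327, 0.0, 279.808], [0.0, 478.327, 216.687], [0.0, 0.0, 1.0]], 'R': [[0.752, 0.659, -0.001], [0.462, -0.529, -0.712], [-0.47, 0.535, -0.702]], 't': [-446.893, -195.418, 1445.483]}
top {'camera_matrix': [[380.975, 0.0, 282.128], [0.0, 380.975, 219.117], [0.0, 0.0, 1.0]], 'R': [[-0.022, -1.0, -0.01], [-0.999, 0.022, -0.041], [0.041, 0.009, -0.999]], 't': [21.187, 556.003, 973.503]}
```

View pics/top0.png

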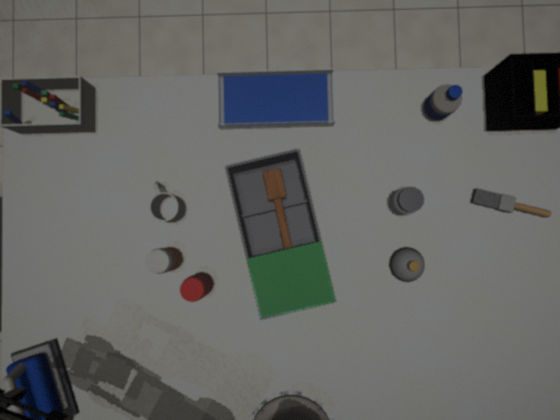

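View pics/scene0.png

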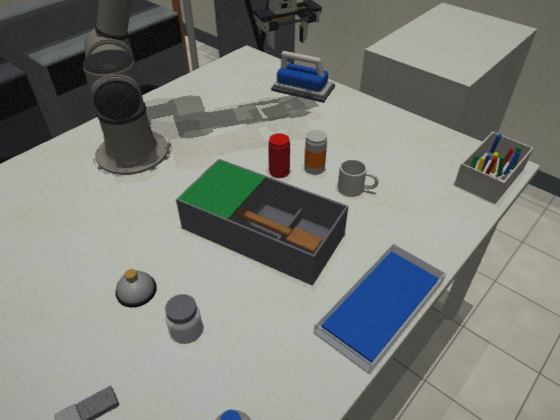

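The top view shows the bin with its green hood at (290,280) and the paddle from (273,170) to (287,247). The bell is at (407,264), with its brass head at about (413,266). The mug, the jar and two cans are also visible. In the scene view the brass head is at (131,273). The can at (315,150) has the orange label, so it is the stain can. The red one at (279,155) is the decoy. Neither can gets touched.

```bash
cat > h.py <<'E'
import cv2, numpy as np
from plant import bot
def ray(n,uv):
    m=bot.camera_model(n);K,R,t=[np.array(m[k],float) for k in("camera_matrix","R","t")]
    d=R.T@np.linalg.inv(K)@np.array([uv[0],uv[1],1.]);return -R.T@t,d/np.linalg.norm(d)
def plane(n,uv,z):
    c,d=ray(n,uv);return c+d*(z-c[2])/d[2]
def tri(a,b):
    (c1,d1),(c2,d2)=ray(*a),ray(*b)
    s=np.linalg.lstsq(np.c_[d1,-d2],c2-c1,rcond=None)[0]
    p,q=c1+s[0]*d1,c2+s[1]*d2;return (p+q)/2,np.linalg.norm(p-q)
def mask(img,lo,hi,box):
    h=cv2.inRange(cv2.cvtColor(img,cv2.COLOR_BGR2HSV),lo,hi);m=np.zeros_like(h);x0,y0,x1,y1=box
    m[y0:y1,x0:x1]=h[y0:y1,x0:x1];return m
def big(m): return max(cv2.findContours(m,0,2)[0],key=cv2.contourArea)
E
python3 - <<'E'
from h import *
T=cv2.imread("pics/top0.png");S=cv2.imread("pics/scene0.png")
np.set_printoptions(precision=1,suppress=True)
for n,I,gb in(("top",T,(230,220,350,330)),("scene",S,(160,150,290,250))):
    c=big(mask(I,(50,100,40),(75,255,255),gb)); q=cv2.approxPolyDP(c,5,True)[:,0]
    print(n,"hood",[ (p,plane(n,p,100)[:2]) for p in q])
bt=big(mask(T,(8,80,60),(30,255,255),(385,240,430,290)));bs=big(mask(S,(8,80,60),(30,255,255),(110,260,150,290)))
for c in(bt,bs): print(cv2.boundingRect(c),cv2.minEnclosingCircle(c),cv2.contourArea(c))
ut=cv2.minEnclosingCircle(bt)[0];print("bell top",plane("top",ut,64))
us=cv2.minEnclosingCircle(bs)[0];print(plane("scene",us,60),tri(("top",ut),("scene",us)))
p=big(mask(T,(3,80,40),(20,255,255),(250,160,300,250)));r=cv2.minAreaRect(p);print(r,cv2.boundingRect(p))
pts=p[:,0]
for z in(53,):
  W=np.array([plane("top",u,z)[:2] for u in pts]);b=cv2.minAreaRect(W.astype(np.float32));print("paddle",b,cv2.boxPoints(b))
big_=cv2.resize(np.hstack([T[140:330,220:345],T[220:310,380:440].repeat(2,0).repeat(2,1)[:190,:120]]),None,fx=3,fy=3,interpolation=2)
cv2.imwrite("pics/crop.png",big_[:600])
E
```

```text
top hood [(array([319, 242], dtype=int32), array([497.1, -77. ])), (array([248, 260], dtype=int32), array([458.6,  90.3])), (array([263, 316], dtype=int32), array([327.9,  57.7])), (array([333, 300], dtype=int32), array([ 361.6, -106.1]))]
scene hood [(array([218, 161], dtype=int32), array([328.2,  58.4])), (array([179, 199], dtype=int32), array([ 364.9, -104.9])), (array([228, 218], dtype=int32), array([499.9, -72.9])), (array([264, 177], dtype=int32), array([462.9,  89.7]))]
(409, 261, 10, 10) ((413.5, 266.0), 5.4084272384643555) 69.0
(125, 269, 12, 11) ((130.5, 274.1666564941406), 5.9114789962768555) 87.5
bell top [ 433.3 -307.8   64. ]
[ 433.6 -306.7   60. ] (array([ 433.7, -307.8,   61.3]), np.float64(2.0726832986980503))
((279.13531494140625, 208.39260864257812), (80.03507232666016, 17.81990623474121), 78.11134338378906) (263, 168, 29, 81)
paddle ((581.8375854492188, 15.488384246826172), (198.83897399902344, 44.33979034423828), 10.695515632629395) [[480.   18.8]
 [488.3 -24.7]
 [683.6  12.2]
 [675.4  55.7]]Traceback (most recent call last):
  File "<stdin>", line 15, in <module>
    return _nx.concatenate(arrs, 1, dtype=dtype, casting=casting)
           ~~~~~~~~~~~~~~~^^^^^^^^^^^^^^^^^^^^^^^^^^^^^^^^^^^^^^^
ValueError: all the input array dimensions except for the concatenation axis must match exactly, but along dimension 0, the array at index 0 has size 190 and the array at index 1 has size 180
```

```bash
python3 - <<'E'
from h import *
T=cv2.imread("pics/top0.png");S=cv2.imread("pics/scene0.png")
np.set_printoptions(precision=2,suppress=True)
m=mask(T,(3,80,40),(20,255,255),(250,160,300,250))
def axis(m,z,rows):
    P=np.array([plane("top",(np.nonzero(m[v])[0].mean(),v),z)[:2] for v in rows if m[v].any()])
    vx,vy,x,y=cv2.fitLine(P.astype(np.float32),cv2.DIST_HUBER,0,.01,.01)[:,0];s=np.sign(vx);return np.array([x,y]),np.array([vx,vy])*s
c,d=axis(m,56,range(206,243));print("handle",c,d,np.arctan2(d[1],d[0]),[int((m[v]>0).sum()) for v in range(166,249,4)])
W=np.array([plane("top",u,50)[:2] for u in big(m)[:,0]])
tip=((W-c)@d).max();print("tip",c+tip*d,"grip",c+(tip-140)*d)
e=np.array([479.7,7.5]);ax=np.array([np.cos(.235),np.sin(.235)]);ay=np.array([-ax[1],ax[0]]);o=e+40*ax
for q in(tip,tip-140,tip-320): p=c+q*d-o;print("in bin",p@ax,p@ay)
A=cv2.resize(T[150:330,220:345],(416,600));B=cv2.resize(S[255:315,105:165],(380,380));C=np.zeros((600,800,3),np.uint8);C[:,:416]=A;C[:380,416:796]=B
cv2.imwrite("pics/crop.png",np.clip(C*1.6,0,255).astype(np.uint8))
E
```

```text
handle [542.43   8.23] [0.98 0.18] 0.18230331 [0, 13, 18, 18, 18, 18, 18, 19, 14, 8, 8, 8, 8, 7, 7, 8, 8, 8, 8, 8, 8]
tip [680.14  33.61] grip [542.46   8.23]
in bin 161.01390056253922 -21.274497628889012
in bin 21.20824204803938 -13.900376292346724
in bin -158.54189032774593 -4.419363145363828
```

View pics/crop.png

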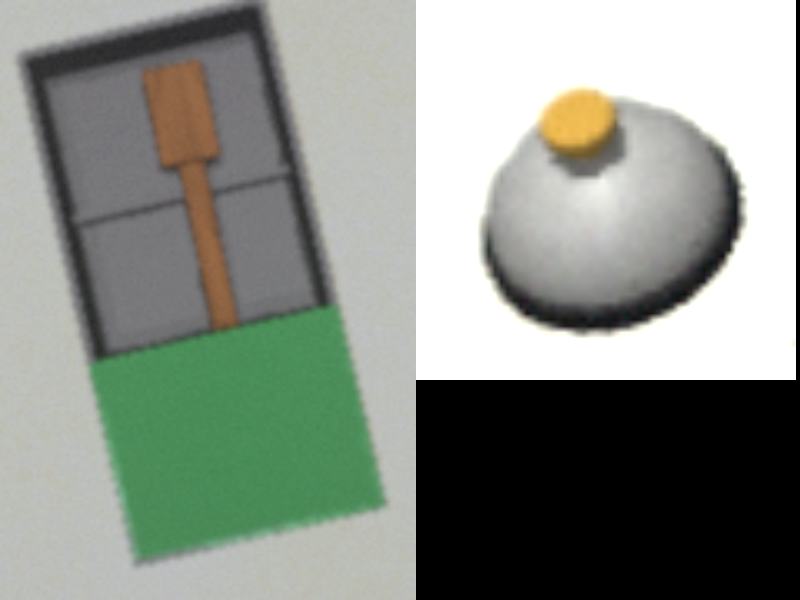

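>>> carry_out(
  plan=[
    {"tx": 35,"ty": -35},
    {"tx": 35,"ty": -35},
    {"tx": 35,"ty": -35},
    {"tx": 35,"ty": -35},
    {"tx": 35,"ty": -35},
    {"tx": 35,"ty": -35},
    {"ty": -45},
    {"ty": -45},
    {"ty": -45},
    {"ty": -45},
    {"ty": -45},
    {"ty": -45},
  ],
  gripper=1,
)

```text
invalid input at $.plan[0]: expected keys tx, ty, tz, rx, ry, rz
```

The crop confirms both targets: the wooden paddle runs from the open end at (180,65) to under the hood at (225,325), and the bell has its brass plunger head at (578,123).

>>> carry_out(
  plan=[
    {"tx": 35,"ty": -35,"tz": 0,"rx": 0,"ry": 0,"rz": 0},
    {"tx": 35,"ty": -35,"tz": 0,"rx": 0,"ry": 0,"rz": 0},
    {"tx": 35,"ty": -35,"tz": 0,"rx": 0,"ry": 0,"rz": 0},
    {"tx": 35,"ty": -35,"tz": 0,"rx": 0,"ry": 0,"rz": 0},
    {"tx": 35,"ty": -35,"tz": 0,"rx": 0,"ry": 0,"rz": 0},
    {"tx": 35,"ty": -35,"tz": 0,"rx": 0,"ry": 0,"rz": 0},
    {"tx": 0,"ty": -45,"tz": 0,"rx": 0,"ry": 0,"rz": 0},
    {"tx": 0,"ty": -45,"tz": 0,"rx": 0,"ry": 0,"rz": 0},
    {"tx": 0,"ty": -45,"tz": 0,"rx": 0,"ry": 0,"rz": 0},
    {"tx": 0,"ty": -45,"tz": 0,"rx": 0,"ry": 0,"rz": 0},
    {"tx": 0,"ty": -45,"tz": 0,"rx": 0,"ry": 0,"rz": 0},
    {"tx": 0,"ty": -45,"tz": 0,"rx": 0,"ry": 0,"rz": 0},
  ],
  gripper=1,
)

```text
time: 1.3
tool_pos: [404.6, 5.8, 226.6]
tcp_rot: [3.142, -0.0, 2.761]
contact_force: [0.2, -0.2, 0.1]
grip_width: 2.1
finger_force: 0.0
```

>>> carry_out(
  plan=[
    {"tx": 4,"ty": -45,"tz": 0,"rx": 0,"ry": 0,"rz": 0},
    {"tx": 4,"ty": -45,"tz": 0,"rx": 0,"ry": 0,"rz": 0},
    {"tx": 4,"ty": -45,"tz": 0,"rx": 0,"ry": 0,"rz": 0},
    {"tx": 4,"ty": -45,"tz": 0,"rx": 0,"ry": 0,"rz": 0},
    {"tx": 4,"ty": -45,"tz": 0,"rx": 0,"ry": 0,"rz": 0},
    {"tx": 4,"ty": -45,"tz": 0,"rx": 0,"ry": 0,"rz": 0},
    {"tx": 4,"ty": -45,"tz": 0,"rx": 0,"ry": 0,"rz": 0},
    {"tx": 0,"ty": 0,"tz": -45,"rx": 0,"ry": 0,"rz": 0},
    {"tx": 0,"ty": 0,"tz": -45,"rx": 0,"ry": 0,"rz": 0},
    {"tx": 0,"ty": 0,"tz": -45,"rx": 0,"ry": 0,"rz": 0},
    {"tx": 0,"ty": 0,"tz": -15,"rx": 0,"ry": 0,"rz": 0},
    {"tx": 0,"ty": 0,"tz": 0,"rx": 0,"ry": 0,"rz": 0},
  ],
)

```text
time: 2.5
tool_pos: [431.5, -306.2, 73.8]
tcp_rot: [3.139, -0.006, 2.761]
contact_force: [0.0, -0.4, 0.5]
grip_width: 0.4
finger_force: 0.0
```

>>> carry_out(
  plan=[
    {"tx": 0,"ty": 0,"tz": -8,"rx": 0,"ry": 0,"rz": 0},
    {"tx": 0,"ty": 0,"tz": -5,"rx": 0,"ry": 0,"rz": 0},
    {"tx": 0,"ty": 0,"tz": -4,"rx": 0,"ry": 0,"rz": 0},
    {"tx": 0,"ty": 0,"tz": -3,"rx": 0,"ry": 0,"rz": 0},
    {"tx": 0,"ty": 0,"tz": 0,"rx": 0,"ry": 0,"rz": 0},
  ],
)

```text
time: 3.0
tool_pos: [433.7, -308.1, 57.4]
tcp_rot: [-3.141, 0.002, 2.761]
contact_force: [0.2, -0.1, 4.4]
grip_width: 0.5
finger_force: 2.0
```

>>> carry_out(
  plan=[
    {"tx": 0,"ty": 0,"tz": -2,"rx": 0,"ry": 0,"rz": 0},
    {"tx": 0,"ty": 0,"tz": -1,"rx": 0,"ry": 0,"rz": 0},
    {"tx": 0,"ty": 0,"tz": 0,"rx": 0,"ry": 0,"rz": 0},
    {"tx": 0,"ty": 0,"tz": 0,"rx": 0,"ry": 0,"rz": 0},
  ],
)

```text
time: 3.4
tool_pos: [433.8, -308.2, 56.0]
tcp_rot: [-3.14, 0.003, 2.761]
contact_force: [-2.6, 0.9, 18.2]
grip_width: 0.6
finger_force: 9.2
```

The force rose to 18 N at z = 56, so the plunger is at its stop. Next I lift off and move over the paddle.

>>> carry_out(
  plan=[
    {"tx": 0,"ty": 0,"tz": 40,"rx": 0,"ry": 0,"rz": 0},
    {"tx": 0,"ty": 0,"tz": 40,"rx": 0,"ry": 0,"rz": 0},
    {"tx": 0,"ty": 0,"tz": 40,"rx": 0,"ry": 0,"rz": 0},
    {"tx": 0,"ty": 0,"tz": 40,"rx": 0,"ry": 0,"rz": 0},
    {"tx": 15.5,"ty": 45,"tz": 0,"rx": 0,"ry": 0,"rz": 0.08},
    {"tx": 15.5,"ty": 45,"tz": 0,"rx": 0,"ry": 0,"rz": 0.08},
    {"tx": 15.5,"ty": 45,"tz": 0,"rx": 0,"ry": 0,"rz": 0.08},
    {"tx": 15.5,"ty": 45,"tz": 0,"rx": 0,"ry": 0,"rz": 0.08},
    {"tx": 15.5,"ty": 45,"tz": 0,"rx": 0,"ry": 0,"rz": 0.08},
    {"tx": 15.5,"ty": 45,"tz": 0,"rx": 0,"ry": 0,"rz": 0.08},
    {"tx": 15.5,"ty": 45,"tz": 0,"rx": 0,"ry": 0,"rz": 0.08},
    {"tx": 0,"ty": 0,"tz": 0,"rx": 0,"ry": 0,"rz": 0},
  ],
)

```text
time: 4.6
tool_pos: [542.2, 12.6, 213.4]
tcp_rot: [3.14, 0.0, -2.954]
contact_force: [0.2, 0.2, -0.7]
grip_width: 0.6
finger_force: 0.0
```

>>> carry_out(
  plan=[
    {"tx": 0,"ty": 0,"tz": 0,"rx": 0,"ry": 0,"rz": 0},
    {"tx": 0,"ty": 0,"tz": 0,"rx": 0,"ry": 0,"rz": 0},
    {"tx": 0,"ty": 0,"tz": 0,"rx": 0,"ry": 0,"rz": 0},
    {"tx": 0,"ty": 0,"tz": 0,"rx": 0,"ry": 0,"rz": 0},
  ],
  gripper=0.4,
)

```text
time: 5.0
tool_pos: [541.4, 6.1, 213.8]
tcp_rot: [-3.142, -0.0, -2.965]
contact_force: [0.4, 0.4, -0.3]
grip_width: 27.5
finger_force: 0.0
```

```bash
python3 - <<'E'
from h import *
o=bot.get_obs();print(o['time'],np.round(o['tool_pos'],1),np.round(o['tcp_rot'],3),o['grip_width'],np.round(o['joint_positions'],2))
m=bot.camera_model("wrist");print({k:np.round(v,2).tolist() for k,v in m.items()})
I=bot.capture("wrist")[:,:,::-1].copy()
K,R,t=[np.array(m[k],float) for k in("camera_matrix","R","t")]
d=np.array([np.cos(.182),np.sin(.182)])
g=np.array([542.5,8.2])
P=np.array([[*(g+s*d+w*np.array([-d[1],d[0]])),56.] for s in(-40,0,40) for w in(-10,10)])
uv,_=cv2.fisheye.projectPoints(P[:,None],cv2.Rodrigues(R)[0],t.reshape(3,1),K,np.zeros(4))
for u in uv[:,0]: cv2.circle(I,tuple(int(round(a)) for a in u),2,(255,255,0),-1)
cv2.imwrite("pics/w1.png",I)
E
```

```text
5.0 [541.4   6.1 213.8] [-3.142 -0.    -2.965] 27.528823210689755 [-0.13  0.38  1.5  -0.    1.26 -1.88]
{'camera_matrix': [[325.19, 0.0, 277.78], [0.0, 325.19, 211.07], [0.0, 0.0, 1.0]], 'R': [[-0.18, 0.98, 0.0], [0.94, 0.17, 0.31], [0.3, 0.06, -0.95]], 't': [87.13, -540.94, 214.51]}
```

View pics/w1.png

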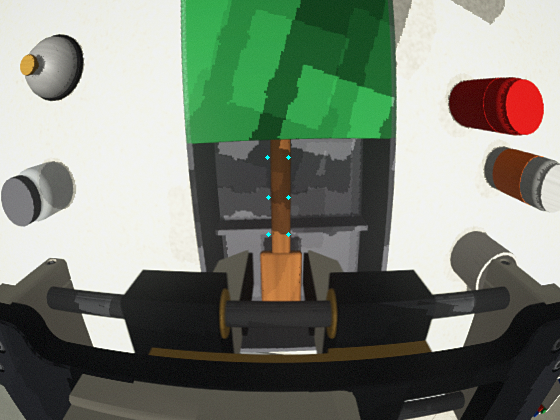

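The wrist view shows the handle centred at about (281,197). My projected handle points centre on about (278,197), so the handle is about 2 mm further toward +y. I correct for that and go down.

>>> carry_out(
  plan=[
    {"tx": 1,"ty": 2,"tz": -30,"rx": 0,"ry": 0,"rz": 0},
    {"tx": 0,"ty": 0,"tz": -30,"rx": 0,"ry": 0,"rz": 0},
    {"tx": 0,"ty": 0,"tz": -30,"rx": 0,"ry": 0,"rz": 0},
    {"tx": 0,"ty": 0,"tz": -30,"rx": 0,"ry": 0,"rz": 0},
    {"tx": 0,"ty": 0,"tz": -20,"rx": 0,"ry": 0,"rz": 0},
    {"tx": 0,"ty": 0,"tz": -15,"rx": 0,"ry": 0,"rz": 0},
    {"tx": 0,"ty": 0,"tz": -10,"rx": 0,"ry": 0,"rz": 0},
    {"tx": 0,"ty": 0,"tz": -6,"rx": 0,"ry": 0,"rz": 0},
    {"tx": 0,"ty": 0,"tz": 0,"rx": 0,"ry": 0,"rz": 0},
    {"tx": 0,"ty": 0,"tz": 0,"rx": 0,"ry": 0,"rz": 0},
  ],
)

```text
time: 6.05
tool_pos: [543.1, 9.3, 43.4]
tcp_rot: [-3.141, 0.001, -2.963]
contact_force: [0.7, 0.6, -0.1]
grip_width: 54.9
finger_force: 0.0
```

>>> carry_out(
  plan=[
    {"tx": 0,"ty": 0,"tz": -3,"rx": 0,"ry": 0,"rz": 0},
    {"tx": 0,"ty": 0,"tz": -2,"rx": 0,"ry": 0,"rz": 0},
    {"tx": 0,"ty": 0,"tz": 0,"rx": 0,"ry": 0,"rz": 0},
  ],
)

```text
time: 6.35
tool_pos: [542.5, 9.5, 37.7]
tcp_rot: [3.142, -0.0, -2.962]
contact_force: [-0.1, 0.3, 0.2]
grip_width: 55.2
finger_force: 0.0
```

>>> carry_out(
  plan=[
    {"tx": 0,"ty": 0,"tz": 0,"rx": 0,"ry": 0,"rz": 0},
    {"tx": 0,"ty": 0,"tz": 0,"rx": 0,"ry": 0,"rz": 0},
    {"tx": 0,"ty": 0,"tz": 0,"rx": 0,"ry": 0,"rz": 0},
    {"tx": 0,"ty": 0,"tz": 0,"rx": 0,"ry": 0,"rz": 0},
    {"tx": 0,"ty": 0,"tz": 0,"rx": 0,"ry": 0,"rz": 0},
    {"tx": 0,"ty": 0,"tz": 0,"rx": 0,"ry": 0,"rz": 0},
  ],
  gripper=1,
)

```text
time: 6.95
tool_pos: [542.6, 9.4, 37.8]
tcp_rot: [3.142, 0.0, -2.962]
contact_force: [0.2, 0.0, 0.8]
grip_width: 19.4
finger_force: 30.0
```

>>> carry_out(
  plan=[
    {"tx": 0,"ty": 0,"tz": 3,"rx": 0,"ry": 0,"rz": 0},
    {"tx": -0.2,"ty": 0,"tz": 7.5,"rx": 0.009,"ry": -0.049,"rz": 0},
    {"tx": -0.6,"ty": -0.1,"tz": 7.5,"rx": 0.009,"ry": -0.049,"rz": 0},
    {"tx": -1,"ty": -0.2,"tz": 7.5,"rx": 0.009,"ry": -0.049,"rz": 0},
    {"tx": -1.3,"ty": -0.2,"tz": 7.5,"rx": 0.009,"ry": -0.049,"rz": 0},
    {"tx": -1.6,"ty": -0.3,"tz": 7.3,"rx": 0.009,"ry": -0.049,"rz": 0},
    {"tx": -2,"ty": -0.4,"tz": 7.3,"rx": 0.009,"ry": -0.049,"rz": 0},
    {"tx": 0,"ty": 0,"tz": 0,"rx": 0,"ry": 0,"rz": 0},
    {"tx": 0,"ty": 0,"tz": 0,"rx": 0,"ry": 0,"rz": 0},
  ],
)

```text
time: 7.85
tool_pos: [536.0, 8.1, 85.5]
tcp_rot: [3.141, 0.298, -2.963]
contact_force: [0.0, 0.5, -0.6]
grip_width: 19.6
finger_force: 30.0
```

```bash
python3 - <<'E'
from h import *
o=bot.get_obs();print(np.round(o['tool_pos'],1),np.round(o['contact_force'],1),np.round(o['moment'],2),np.round(o['joint_positions'],2))
S=bot.capture("scene")[:,:,::-1];cv2.imwrite("pics/s2.png",cv2.resize(S[100:320,140:400],(709,600)))
E
```

```text
[536.    8.1  85.5] [ 0.   0.5 -0.6] [-0.02  0.23 -0.02] [-0.19  0.4   1.94  0.22  0.53 -2.11]
```

View pics/s2.png

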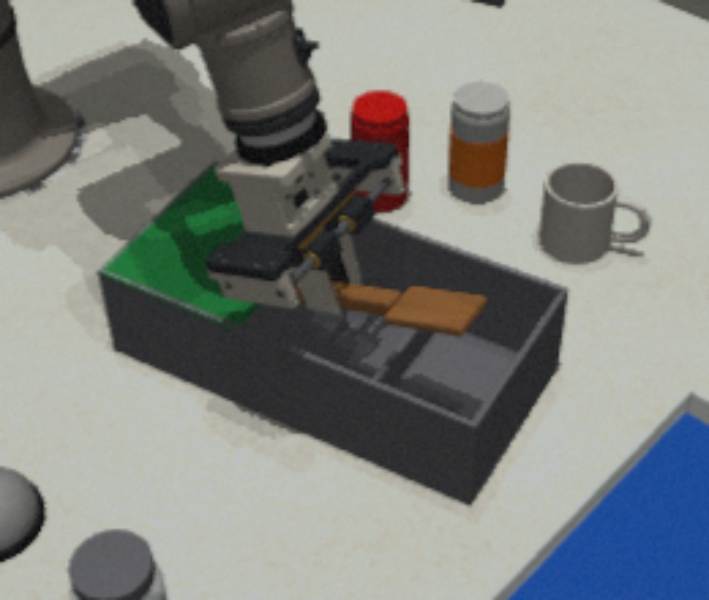

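The scene crop shows the tilted paddle with its blade clear of the bin floor at (435,310) and nothing touching. Next I pull it out along its own axis.

>>> carry_out(
  plan=[
    {"tx": 14.1,"ty": 2.6,"tz": 4.4,"rx": 0,"ry": 0,"rz": 0},
    {"tx": 14.1,"ty": 2.6,"tz": 4.4,"rx": 0,"ry": 0,"rz": 0},
    {"tx": 14.1,"ty": 2.6,"tz": 4.4,"rx": 0,"ry": 0,"rz": 0},
    {"tx": 14.1,"ty": 2.6,"tz": 4.4,"rx": 0,"ry": 0,"rz": 0},
    {"tx": 14.1,"ty": 2.6,"tz": 4.4,"rx": 0,"ry": 0,"rz": 0},
    {"tx": 14.1,"ty": 2.6,"tz": 4.4,"rx": 0,"ry": 0,"rz": 0},
    {"tx": 14.1,"ty": 2.6,"tz": 4.4,"rx": 0,"ry": 0,"rz": 0},
    {"tx": 14.1,"ty": 2.6,"tz": 4.4,"rx": 0,"ry": 0,"rz": 0},
    {"tx": 14.1,"ty": 2.6,"tz": 4.4,"rx": 0,"ry": 0,"rz": 0},
    {"tx": 14.1,"ty": 2.6,"tz": 4.4,"rx": 0,"ry": 0,"rz": 0},
    {"tx": 0,"ty": 0,"tz": 0,"rx": 0,"ry": 0,"rz": 0},
    {"tx": 0,"ty": 0,"tz": 0,"rx": 0,"ry": 0,"rz": 0},
  ],
)

```text
time: 9.1
tool_pos: [676.4, 34.4, 128.3]
tcp_rot: [3.141, 0.297, -2.962]
contact_force: [-1.2, 1.0, -0.5]
grip_width: 19.6
finger_force: 30.0
```

```bash
python3 - <<'E'
from h import *
o=bot.get_obs();print(np.round(o['tool_pos'],1),np.round(o['contact_force'],1),np.round(o['moment'],2),np.round(o['joint_positions'],2))
S=bot.capture("scene")[:,:,::-1];cv2.imwrite("pics/s3.png",cv2.resize(S[100:320,140:400],(709,600)))
E
```

```text
[676.4  34.4 128.3] [-1.2  1.  -0.5] [-0.02  0.23  0.04] [-0.1   0.56  1.51  0.11  0.8  -1.92]
```

View pics/s3.png

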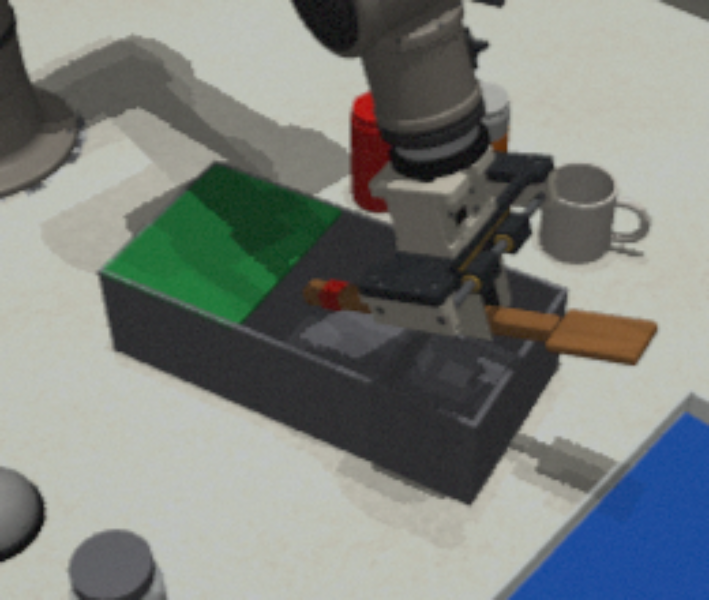

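The crop shows the tail with its red band at (325,292), clear of the hood edge, and the blade at (605,335) beyond the far wall. The tip pixel agrees with a predicted height of about 179 mm. Now a straight lift.

>>> carry_out(
  plan=[
    {"tx": 1,"ty": 0,"tz": 10,"rx": 0,"ry": 0,"rz": 0},
    {"tx": 1,"ty": 0,"tz": 14,"rx": 0,"ry": 0,"rz": 0},
    {"tx": 1,"ty": 0,"tz": 16,"rx": 0,"ry": 0,"rz": 0},
    {"tx": 0,"ty": 0,"tz": 16,"rx": 0,"ry": 0,"rz": 0},
    {"tx": 0,"ty": 0,"tz": 16,"rx": 0,"ry": 0,"rz": 0},
    {"tx": 0,"ty": 0,"tz": 16,"rx": 0,"ry": 0,"rz": 0},
    {"tx": 0,"ty": 0,"tz": 16,"rx": 0,"ry": 0,"rz": 0},
    {"tx": 0,"ty": 0,"tz": 14,"rx": 0,"ry": 0,"rz": 0},
    {"tx": 0,"ty": 0,"tz": 10,"rx": 0,"ry": 0,"rz": 0},
    {"tx": 0,"ty": 0,"tz": 5,"rx": 0,"ry": 0,"rz": 0},
    {"tx": 0,"ty": 0,"tz": 0,"rx": 0,"ry": 0,"rz": 0},
    {"tx": 0,"ty": 0,"tz": 0,"rx": 0,"ry": 0,"rz": 0},
  ],
)

```text
time: 10.35
tool_pos: [679.5, 34.2, 261.7]
tcp_rot: [3.14, 0.298, -2.963]
contact_force: [-0.1, -0.4, -0.7]
grip_width: 19.5
finger_force: 30.0
```

>>> carry_out(
  plan=[
    {"tx": 0,"ty": 0,"tz": 0,"rx": 0,"ry": 0,"rz": 0},
    {"tx": 0,"ty": 0,"tz": 0,"rx": 0,"ry": 0,"rz": 0},
    {"tx": 0,"ty": 0,"tz": 0,"rx": 0,"ry": 0,"rz": 0},
    {"tx": 0,"ty": 0,"tz": 0,"rx": 0,"ry": 0,"rz": 0},
    {"tx": 0,"ty": 0,"tz": 0,"rx": 0,"ry": 0,"rz": 0},
  ],
)

```text
time: 10.85
tool_pos: [679.9, 34.2, 262.2]
tcp_rot: [3.141, 0.299, -2.963]
contact_force: [0.7, 0.1, -1.4]
grip_width: 19.5
finger_force: 30.0
```

```bash
python3 - <<'E'
from h import *
o=bot.get_obs();print(np.round(o['tool_pos'],1),np.round(o['contact_force'],1),np.round(o['dq'],3),o['finger_force'])
S=bot.capture("scene")[:,:,::-1];cv2.imwrite("pics/s4.png",S)
E
```

```text
[679.9  34.2 262.2] [ 0.7  0.1 -1.4] [-0.002 -0.002 -0.001 -0.     0.003 -0.001] 29.993565380573273
```

View pics/s4.png

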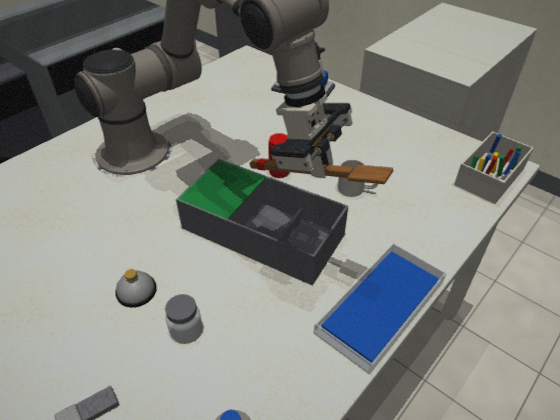

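The paddle is held clear above the bin, with its tail at about 218 mm (pixel (255,163)) and its tip at about 313 mm (pixel (390,174)). The bell's plunger is up and the other things have not moved.

```bash
python3 -c "
from plant import bot
print(bot.close_job())"
```

```text
the job is handed in; nothing more can be done
None
```

I rang the bell down to its stop, drew the paddle out blade first, and handed the job in with the arm holding it still, its lower end about 118 mm above the bin's top edge; the hand-in gave no verdict.

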